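# Start the tube-furnace line in its safe order

## Robot

A 7-joint arm with a two-finger parallel gripper is mounted at the origin on the work surface. World frame = base frame: x ahead of the robot, y to its left, z up, the work surface at z = 0. Lengths are in m, angles in rad, forces in N, time in s.
With the tool pointing down it reaches from about 0.4 to 0.85 m from the base axis. Payload 10.4 kg.
Tool frame: the origin (TCP) lies between the finger pads; the fingertips stand tips_ahead ahead of it and the grasp point (between the pads) lies 11 mm behind it (tips_ahead is the distance from the TCP to the fingertips, in m); z points along the fingers, x is the direction in which the jaws open and shut, and the axes are right-handed (so a half turn about z gives the same grasp; the last joint's range is limited). The gripper opens to 87 mm and grips with 3 to 60 N. Pads are 19 mm wide; open, the fingers measure 117 mm over their backs; the gripper's body (75 mm by 190 mm) begins 51 mm behind the grasp point.
Start: joints at [-1.213, 0.332, -0.065, 1.46, 0.022, 1.35, -0.088], TCP at [0.232, 0.58, 0.231] pointing down, gripper open.
Joint ranges: [-2.6, 2.6], [-0.5, 2.12], [-1.47, 1.34], [0.16, 2.42], [-1.27, 4.41], [0.06, 2.06], [-2.6, 2.6]. Speed limits (rad/s): [2.22, 2.22, 2.79, 2.79, 3.14, 3.14, 3.14].

## Interface

Orientations are given as a unit quaternion [x, y, z, w].
In Python, from bench import read_state, camera, close_job, tips_ahead gives the robot as it stands.
- The arm moves only by the tool arm_command, never from a script. Its argument "commands" is a list that holds one entry, the list of rows, each a list of 7 numbers: the turn, a rotation vector about the tool's x, y, z in rad, then the shift along the tool's x, y, z in m, then the opening in per cent of the stroke, from 0 (shut) to 100 (fully open). In form: [[[rx, ry, rz, x, y, z, claw], ...]]. A call has 1 to 20 rows; each row shifts and turns the commanded pose from where the row before left it, along the tool's axes as they then stand; what a row does not reach is not made up. A row lasts 1/8 s, in which the tool goes at most 62.5 mm and 10.7 degrees, less where a joint would pass 70% of its speed; a pose out of reach is approached as far as the arm can. A call with a gripper value outside its range is refused whole. The fingers move at their own pace and stop on an object; "newtons" is the grip in N (left out, the last holds). Time passes only in rows, so rows that do not move let the fingers close. It gives the time, the measured TCP pose, the force and the opening at its end, in the units of the state.
- read_state(): the state, without advancing time (a new reading comes with each control period).
- camera(name): name is "scene" or "side" or "wrist"; returns a dict with "frame" (384x512x3 uint8, red, green, blue), "vfov" (degrees; the focal length in pixels is half the picture's height over the tangent of half this angle, whatever the lens; pixels are square), "cx", "cy" (the principal point, pixels), "R" (3x3) and "t" (3): a world point X has camera coordinates R X + t. Camera axes: x right, y down, z forward; pixel columns grow to the right and rows downward; lengths in m; the calibration is good to about 2 mm. A picture is of the moment at which its call begins. There is no depth.
- close_job(): hands the job in, once; it reports no verdict.
The state is a dict: "time": time; "joint_positions": joint angles; "joint_vel": joint speeds; "joint_torque": joint torques, N m; "ee_pos": TCP position; "eef_rot": TCP orientation; "ft_force": force on the tool from outside, world axes, zero at the start; "torque": the same for the moment, N m; "width": finger opening in m.
Only numpy, scipy, OpenCV 4.12 (cv2) and the standard library are available. Lean on these libraries where they do the work, as an engineer would, in place of code of your own. Each camera call takes 0.05 s, during which the arm holds its last target.

## Task

Start the furnace line by pressing three keys with a fingertip, lightly and all the way down so that they stay down: first the key on the vacuum pump, then the round purge key on the flow-meter box (not the square key beside it), and last the bar key on the furnace controller. Nothing is to be picked up, tipped or shifted, neither the instruments nor the small things lying about.

Things in the scene. Friction and masses are not known exactly. Their poses are not given: they have to be found in the camera images.
- pump: An instrument standing on the work surface, not fixed to it. Its origin is the centre of its underside, z up. Vacuum pump: blue motor lying along its x on a dark base plate 150 x 110 mm, aluminium pump head at its +x end with two brass ports, and a grey terminal box on the motor (top at 132 mm) that carries one key. About 3 kg.
- pump_key (a joint): Key travel in metres: 0 = up, 0.008 = fully down; grows as it is pressed. The key moves straight down against a constant friction of about 3 N, has no return spring and stays where it is left; its cap sits on rubber that gives about 1 mm per 1.8 N (up to 11 mm) under the fingertip and springs back; it counts as pressed beyond 0.0055. The only key of the vacuum pump.
- pump_key_top (a point): Centre of the upper face of the pump key: a round black cap 34 mm across on the terminal box, 154 mm above the work surface when up, 22 mm proud of the terminal box.
- flowbox: An instrument standing on the work surface, not fixed to it. Its origin is the centre of its underside, z up. Flow-meter box: upright white case 100 x 150 mm, top at 150 mm, three flow-meter tubes on its +x face, two black keys on its top, 70 mm apart along its y. About 2 kg.
- purge_key (a joint): Key travel in metres: 0 = up, 0.008 = fully down; grows as it is pressed. The key moves straight down against a constant friction of about 3 N, has no return spring and stays where it is left; its cap sits on rubber that gives about 1 mm per 1.8 N (up to 11 mm) under the fingertip and springs back; it counts as pressed beyond 0.0055. The round purge-gas key of the flow-meter box.
- purge_key_top (a point): Centre of the upper face of the purge key: the round black cap, 30 mm across, on the +y side of the flow-meter box's top; 172 mm above the work surface when up, 22 mm proud of the case.
- process_key (a joint): Key travel in metres: 0 = up, 0.008 = fully down; grows as it is pressed. The key moves straight down against a constant friction of about 3 N, has no return spring and stays where it is left; its cap sits on rubber that gives about 1 mm per 1.8 N (up to 11 mm) under the fingertip and springs back. The square process-gas key of the flow-meter box, which is to be left up.
- process_key_top (a point): Centre of the upper face of the process-gas key: the square black cap, 28 mm wide, on the -y side of the flow-meter box's top; same height as the round one. Not to be pressed.
- controller: An instrument standing on the work surface, not fixed to it. Its origin is the centre of its underside, z up. Furnace controller: low grey desk case 120 x 150 mm, top at 85 mm, with a red panel and small displays on its +x face, one key on top; a ceramic boat lies on the top too. About 1.6 kg.
- heat_key (a joint): Key travel in metres: 0 = up, 0.008 = fully down; grows as it is pressed. The key moves straight down against a constant friction of about 3 N, has no return spring and stays where it is left; its cap sits on rubber that gives about 1 mm per 1.8 N (up to 11 mm) under the fingertip and springs back; it counts as pressed beyond 0.0055. The only key of the furnace controller.
- heat_key_top (a point): Centre of the upper face of the heat key: a black bar-shaped cap 44 mm (along the case's x) by 20 mm, on the +y side of the controller's top; 107 mm above the work surface when up, 22 mm proud of the case.
- clamp: Bystander: aluminium ring clamp lying flat, 56 mm across, 18 mm high. Loose; origin at the centre of its underside.
- vial: Bystander: small glass vial standing upright, 26 mm across, 50 mm high. Loose; origin at the centre of its underside.
- crucible: Bystander: white ceramic crucible, 38 mm across, 34 mm high. Loose; origin at the centre of its underside.
- jar: Bystander: amber glass jar standing upright, 60 mm across, 75 mm high. Loose; origin at the centre of its underside.
- spanner: Bystander: steel spanner lying flat, 150 mm long. Loose.
- boat: Bystander: white ceramic sample boat, 80 x 18 x 12 mm, lying on top of the furnace controller about 85 mm to the -y side of the key (controller frame). Loose; origin at the centre of its underside.
Things that resemble listed ones, but are neither listed nor needed, are in the scene too. What is shaped like the controller but purple or turquoise is not meant.

How it is judged:
By the outcome, as a careful person would: the job done as asked, in the order asked, and still so for the second after the job is handed in, with the robot touching nothing.
It also fails if it takes over 54 s, if anything falls off the work surface, if the arm or the gripper's body presses on something with over 40 N, if the wrist force passes 120 N, or if a joint passes its speed limit or range.

## Working session

There is one attempt and no reset: what is moved stays moved. The work goes in short steps, Python scripts to look and compute and a tool call to move; the robot and the scene stay as the last step left them, time stands still between calls to the robot, and variables do not carry over. Pictures are saved under pics/ and viewed, and the job is handed in when it is done.

Besides the shell and the picture viewer there is one more tool, called after ">>>" in YAML: its name, and indented under it one key for each argument. arm_command: Moves the arm, as the interface text tells. Its arguments: {"type":"object","properties":{"commands":{"type":"array"},"newtons":{"type":"number"}},"required":["commands"]}

```bash
mkdir -p pics; ls; python3 - <<'E'
from bench import *
import cv2
print(read_state(), tips_ahead if not callable(tips_ahead) else tips_ahead())
import pickle
d={}
for n in ["scene","side","wrist"]:
    c=camera(n); d[n]=c
    cv2.imwrite(f"pics/{n}0.png",cv2.resize(c["frame"][:,:,::-1],(800,600),interpolation=cv2.INTER_CUBIC))
    print(n,c["vfov"],c["cx"],c["cy"],c["R"],c["t"])
pickle.dump(d,open("c0.pkl","wb"))
E
```

```text
pics
{'time': 0.0, 'joint_positions': array([-1.21261573,  0.33288172, -0.06467154,  1.46093127,  0.02162111,
        1.34991193, -0.08852005]), 'joint_vel': array([-0.00217995, -0.00137216, -0.00013125, -0.00237745, -0.00016206,
       -0.00047476,  0.00056155]), 'joint_torque': array([ 2.48177048e-04, -6.23255110e+01,  2.47579609e-02, -3.89908004e+01,
       -6.14424027e-02,  3.95639974e-02,  1.16321853e-04]), 'ee_pos': array([0.23216628, 0.57987443, 0.22975252]), 'eef_rot': array([ 8.28149911e-01,  5.60506207e-01, -5.66387247e-04,  4.41633756e-04]), 'ft_force': array([-1.25390066, -0.11195953,  0.26756577]), 'torque': array([ 0.01021361, -0.01381664, -0.00815569]), 'width': 0.0869966891815084} 0.008
scene 45.736785139551024 243.53478622468816 197.3663446856049 [[-0.68166966  0.73158217  0.0106768 ]
 [ 0.59216098  0.56021388 -0.57922861]
 [-0.42973462 -0.38852019 -0.81509522]] [ 0.35764065 -0.24923244  1.58643629]
side 56.92784548814311 245.13737394809303 192.46895430111107 [[-0.97227184 -0.23385052  0.00118123]
 [-0.15572919  0.64368489 -0.74927844]
 [ 0.17445881 -0.72868628 -0.66225405]] [0.52095706 0.17263319 0.84243953]
wrist 63.04962110373921 257.1018742736944 192.56283118842617 [[ 0.3716768   0.9283593  -0.00231475]
 [ 0.8963689  -0.358218    0.26115638]
 [ 0.24161777 -0.09914064 -0.96529373]] [-0.62415004 -0.03148154  0.39178857]
```

View pics/scene0.png

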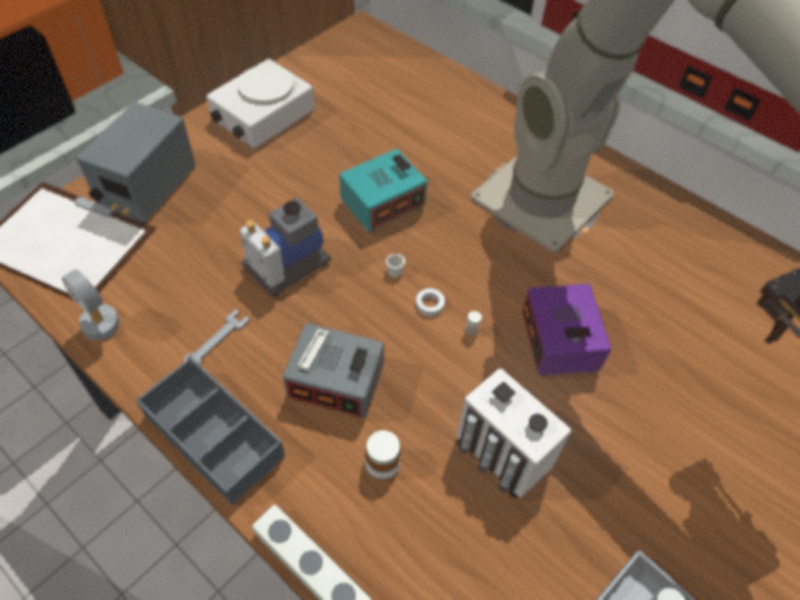

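View pics/side0.png

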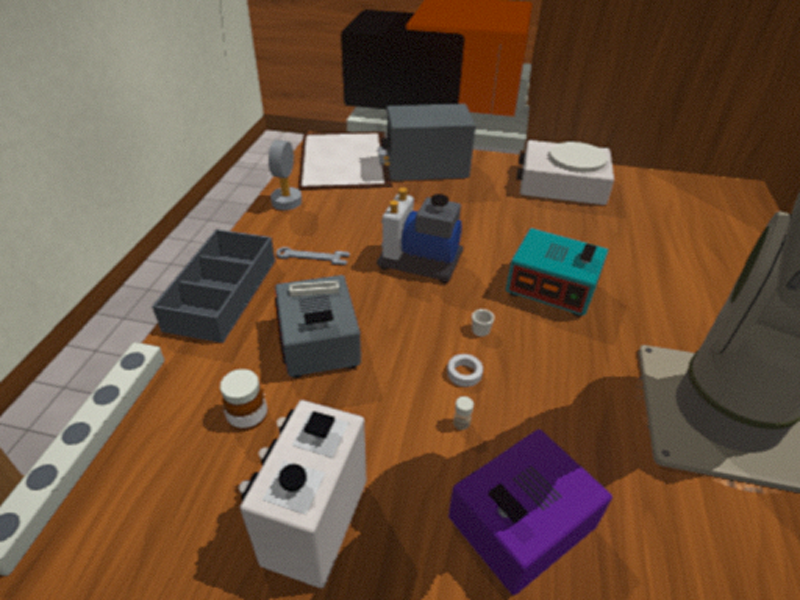

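View pics/wrist0.png

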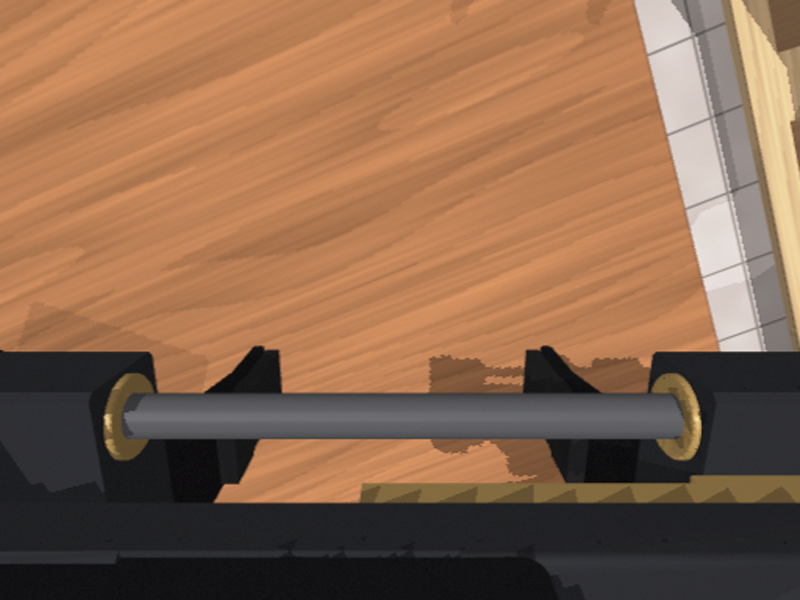

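The scene view shows the pump (key about 292,208 of 800x600), the grey controller (key about 358,360), the flow box (round key 538,423; square key 504,392), and purple and turquoise decoys. Next I'll enlarge the keys.

```bash
python3 - <<'E'
import pickle,cv2,numpy as np
d=pickle.load(open("c0.pkl","rb"))
def crop(n,u,v,w=40,h=30):
    f=d[n]["frame"][v-h:v+h,u-w:u+w,::-1]
    g=cv2.resize(f,(400,300),interpolation=cv2.INTER_CUBIC)  # 5x
    cv2.putText(g,f"{n} {u-w},{v-h}",(3,12),0,.4,(0,255,255),1)
    for i in range(0,400,50): cv2.line(g,(i,295),(i,300),(0,255,0),1)
    return g
s=0.64
a=np.vstack([np.hstack([crop("scene",190,148),crop("side",272,145)]),np.hstack([crop("scene",335,266),crop("side",195,290)])])
cv2.imwrite("pics/cropA.png",a)
a=np.hstack([crop("scene",215,235),crop("side",200,205)])
cv2.imwrite("pics/cropB.png",a)
E
```

```text
(no output)
```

View pics/cropA.png

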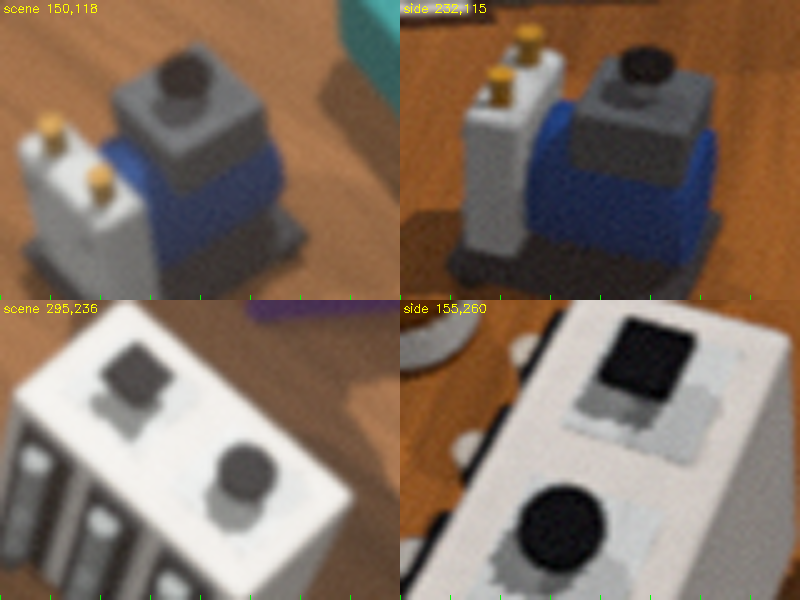

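View pics/cropB.png

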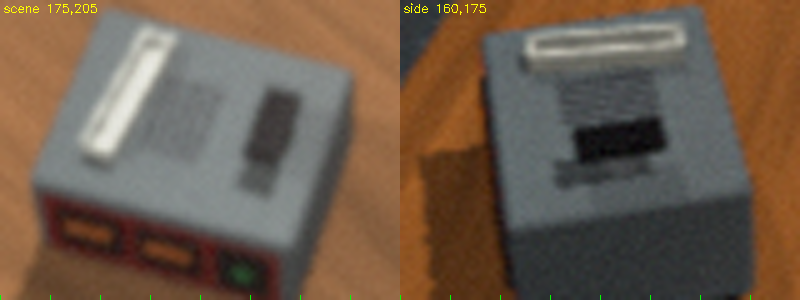

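```bash
cat > h.py <<'E'
import pickle,cv2,numpy as np
from scipy.optimize import least_squares
def K(c):
    f=192/np.tan(np.radians(c["vfov"]/2)); return np.array([[f,0,c["cx"]],[0,f,c["cy"]],[0,0,1]])
def proj(c,X):
    p=K(c)@(c["R"]@np.asarray(X)+c["t"]); return p[:2]/p[2]
def ray(c,uv):
    d=c["R"].T@np.linalg.inv(K(c))@np.array([*uv,1.]); return -c["R"].T@c["t"],d
def onz(c,uv,z):
    o,d=ray(c,uv); return o+d*(z-o[2])/d[2]
def tri(cs,uvs):
    r=lambda X:np.concatenate([proj(c,X)-u for c,u in zip(cs,uvs)])
    s=least_squares(r,[.5,0,.1]); return s.x,s.fun
E
python3 - <<'E'
from h import *
d=pickle.load(open("c0.pkl","rb")); A,B=d["scene"],d["side"]
for n,a,b,z in [("pump",(187,132.8),(281.6,127.6),.154),("purge",(344.4,270.4),(187.4,305.6),.172),("proc",(322.4,250.8),(204.6,272),.172),("heat",(229.6,230.4),(204,203),.107)]:
    x,f=tri([A,B],[a,b]); print(n,x.round(4),f.round(2),onz(A,a,z).round(4)[:2],onz(B,b,z).round(4)[:2],np.hypot(*x[:2]).round(3))
E
```

```text
pump [ 0.4917 -0.2628  0.1511] [ 0.01 -0.24 -0.15  0.18] [ 0.4941 -0.2598] [ 0.4908 -0.2589] 0.557
purge [0.5491 0.3465 0.1689] [-0.12 -0.31 -0.14  0.17] [0.5513 0.3477] [0.5481 0.3478] 0.649
proc [0.5429 0.2769 0.1684] [-0.03 -0.08 -0.04  0.05] [0.545  0.2779] [0.5418 0.2793] 0.609
heat [0.6278 0.0435 0.1027] [-0.06 -0.33 -0.19  0.23] [0.6302 0.0462] [0.6258 0.0469] 0.629
```

>>> arm_command:
  commands:
    - [[0,0,0,0,0,-0.03,0],[0,0,0,0,0,-0.03,0],[0,0,0.09,0,0.055,0,0],[0,0,0.09,0,0.055,0,0],[0,0,0.09,0,0.055,0,0],[0,0,0.09,0,0.055,0,0]]
  newtons: 10

```text
time: 0.9
ee_pos: [0.424, 0.4712, 0.2901]
eef_rot: [0.916, 0.402, -0.0, 0.0]
ft_force: [0.7, 0.7, 0.7]
width: 0.0349
```

>>> arm_command:
  commands:
    - [[0,0,0.095,-0.008,0.057,0,0],[0,0,0.095,-0.008,0.057,0,0],[0,0,0.095,-0.008,0.057,0,0],[0,0,0.095,-0.008,0.057,0,0],[0,0,0.095,-0.008,0.057,0,0],[0,0,0.095,-0.008,0.057,0,0],[0,0,0.095,-0.008,0.056,0,0],[0,0,0.095,-0.008,0.056,0,0],[0,0,0.095,-0.008,0.055,0,0],[0,0,0.095,-0.008,0.055,0,0],[0,0,0.095,-0.008,0.054,0,0],[0,0,0.095,-0.008,0.054,0,0],[0,0,0.095,-0.008,0.053,0,0],[0,0,0.095,-0.008,0.053,0,0],[0,0,0,0,0,0,0],[0,0,0,0,0,0,0]]

```text
time: 2.9
ee_pos: [0.4809, -0.2537, 0.2904]
eef_rot: [0.969, -0.247, -0.0, -0.0]
ft_force: [0.6, 0.8, 0.3]
width: 0.0006
```

```bash
cat >> h.py <<'E'
from scipy.spatial.transform import Rotation as Ro
def delta(s,P):
    R=Ro.from_quat(s["eef_rot"]).as_matrix(); return R.T@(np.asarray(P)-s["ee_pos"])
E
python3 - <<'E'
from h import *
from bench import *
s=read_state(); print(s["time"],s["ee_pos"],s["eef_rot"],s["width"],s["ft_force"],s["joint_positions"])
print(delta(s,[.4917,-.2605,.19]))
d={}
for n in ["scene","side","wrist"]:
    c=camera(n); d[n]=c
    cv2.imwrite(f"pics/{n}1.png",cv2.resize(c["frame"][:,:,::-1],(800,600),interpolation=cv2.INTER_CUBIC))
pickle.dump(d,open("c1.pkl","wb"))
E
```

```text
2.9 [ 0.48088515 -0.25369405  0.29035912] [ 9.69042350e-01 -2.46894346e-01 -5.38515253e-05 -3.21702340e-04] 0.0005922550164485338 [0.56326006 0.83503352 0.32146279] [-0.21662378  0.13005409  0.68873471  1.61545983 -0.08400095  1.42624543
 -0.01884687]
[0.01277945 0.00086118 0.10035526]
```

View pics/wrist1.png

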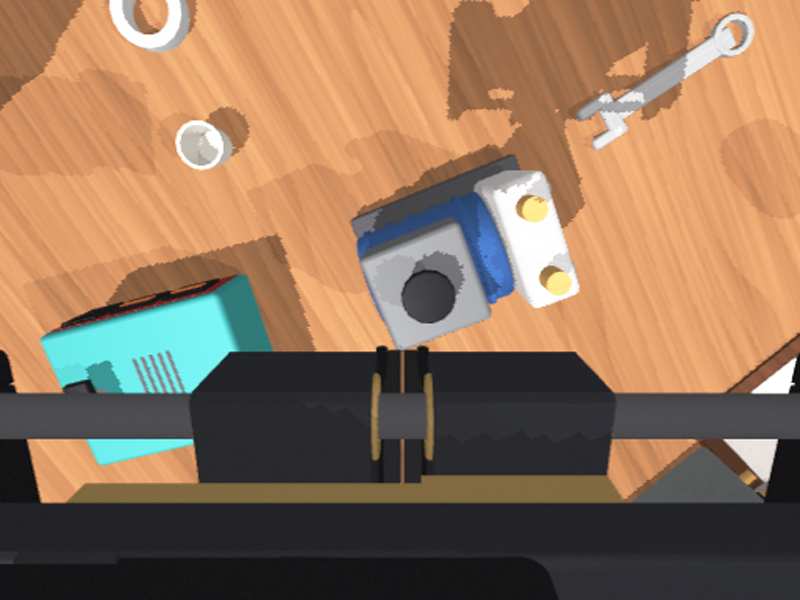

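View pics/side1.png

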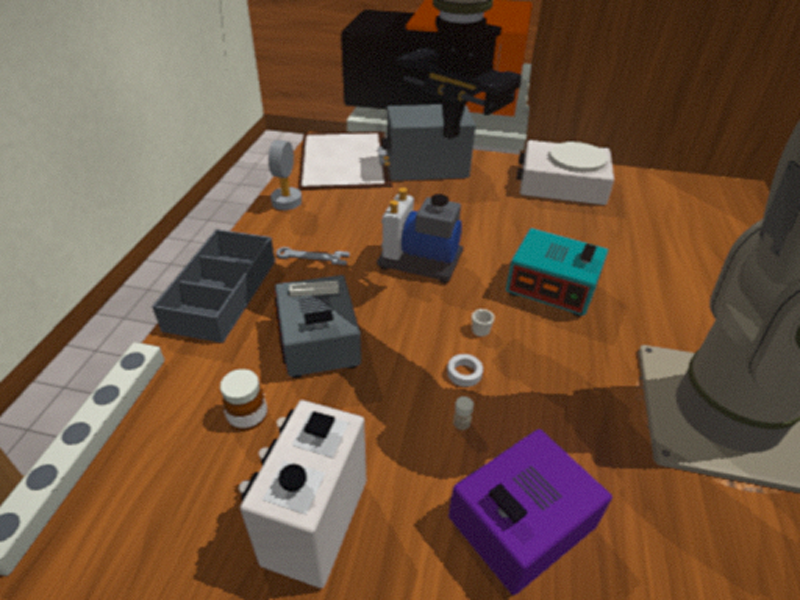

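The wrist view shows the pump key at (429,296), close to the projected position. I'll check it against z = 0.154.

```bash
python3 - <<'E'
from h import *
from bench import *
d=pickle.load(open("c1.pkl","rb")); W=d["wrist"]
print(onz(W,(274.2,189.1),.154))
x,f=tri([d["scene"],d["side"],W],[(187,132.8),(281.6,127.6),(274.2,189.1)]);print(x,f)
print(delta(read_state(),[.491,-.2605,.178]))
E
```

```text
[ 0.49315844 -0.26420992  0.154     ]
[ 0.49258858 -0.26514619  0.14972982] [-0.72266282 -0.17482928 -0.36648103  0.11693165 -0.30169724 -0.01228217]
[0.01211459 0.00197098 0.11224916]
```

>>> arm_command:
  commands:
    - [[0,0,0,0.014,0.0026,0.03,0],[0,0,0,0,0,0.04,0],[0,0,0,0,0,0.03,0],[0,0,0,0,0,0.01,0],[0,0,0,0,0,0.004,0],[0,0,0,0,0,0.004,0],[0,0,0,0,0,0,0]]

```text
time: 3.92
ee_pos: [0.4919, -0.2634, 0.173]
eef_rot: [0.969, -0.247, 0.0, -0.0]
ft_force: [-0.4, -0.1, 0.4]
width: 0.0006
```

```bash
python3 - <<'E'
from h import *
from bench import *
s=read_state(); print(s["ee_pos"],s["ft_force"],s["torque"])
d={}
for n in ["scene","side"]:
    c=camera(n); d[n]=c
a=[]
for n,(u,v) in [("scene",(190,140)),("side",(278,135))]:
    a.append(cv2.resize(d[n]["frame"][v-30:v+30,u-40:u+40,::-1],(400,300),interpolation=cv2.INTER_CUBIC))
cv2.imwrite("pics/p2.png",np.hstack(a))
E
```

```text
[ 0.49192214 -0.26339199  0.17302184] [-0.40633274 -0.10287622  0.39855346] [-0.09049743  0.08495249 -0.03213383]
```

View pics/p2.png

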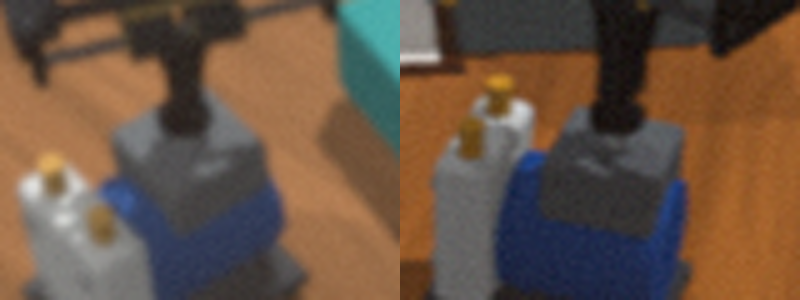

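>>> arm_command:
  commands:
    - [[0,0,0,0,0,0.008,0],[0,0,0,0,0,0.003,0],[0,0,0,0,0,0.003,0],[0,0,0,0,0,0,0]]

```text
time: 4.53
ee_pos: [0.4915, -0.2633, 0.1584]
eef_rot: [0.969, -0.247, -0.0, -0.0]
ft_force: [-2.1, 0.9, 2.6]
width: 0.0009
```

>>> arm_command:
  commands:
    - [[0,0,0,0,0,0.002,0],[0,0,0,0,0,0.002,0],[0,0,0,0,0,0,0]]

```text
time: 4.9
ee_pos: [0.4916, -0.2634, 0.1544]
eef_rot: [0.969, -0.247, -0.0, -0.0]
ft_force: [-0.3, 0.4, 2.3]
width: 0.0009
```

>>> arm_command:
  commands:
    - [[0,0,0,0,0,0.002,0],[0,0,0,0,0,0.002,0],[0,0,0,0,0,0,0]]

```text
time: 5.28
ee_pos: [0.4917, -0.2634, 0.1507]
eef_rot: [0.969, -0.247, 0.0, -0.0]
ft_force: [-1.9, 1.6, 5.9]
width: 0.0007
```

>>> arm_command:
  commands:
    - [[0,0,0,0,0,0.0015,0],[0,0,0,0,0,0,0]]

```text
time: 5.52
ee_pos: [0.4917, -0.2634, 0.1494]
eef_rot: [0.969, -0.247, 0.0, -0.0]
ft_force: [-2.6, 1.7, 9.7]
width: 0.0004
```

>>> arm_command:
  commands:
    - [[0,0,0,0,0,-0.004,0],[0,0,0,0,0,-0.008,0],[0,0,0,0,0,-0.012,0],[0,0,0,0,0,-0.04,0],[0,0,0,0,0,-0.05,0],[0,0,0,0,0,-0.027,0],[0,0,0,0,0,0,0]]

```text
time: 6.4
ee_pos: [0.4924, -0.264, 0.2926]
eef_rot: [0.969, -0.248, 0.002, 0.0]
ft_force: [0.4, -0.5, -0.6]
width: 0.0006
```

```bash
python3 - <<'E'
from h import *
from bench import *
s=read_state(); print(s["ee_pos"],s["ft_force"],s["torque"],s["time"])
d={}
for n in ["scene","side","wrist"]:
    c=camera(n); d[n]=c
pickle.dump(d,open("c3.pkl","wb"))
c0=pickle.load(open("c0.pkl","rb"))
rows=[]
for D in (c0,d):
  a=[]
  for n,(u,v) in [("scene",(190,148)),("side",(272,145))]:
    a.append(cv2.resize(D[n]["frame"][v-30:v+30,u-40:u+40,::-1],(400,300),interpolation=cv2.INTER_CUBIC))
  rows.append(np.hstack(a))
cv2.imwrite("pics/p3.png",np.vstack(rows))
E
```

```text
[ 0.49240426 -0.26400864  0.29259446] [ 0.4134094  -0.53286941 -0.64438936] [-0.09634924  0.09384865  0.00724662] 6.4
```

View pics/p3.png

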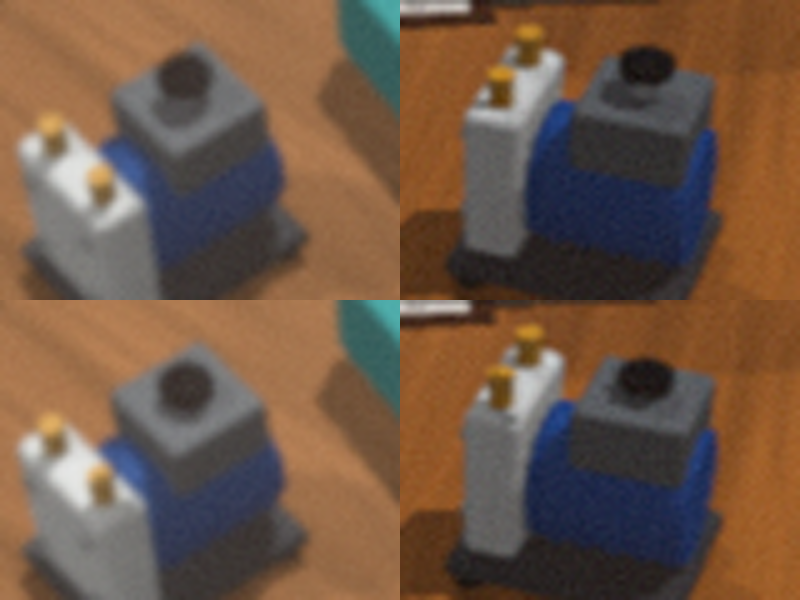

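>>> arm_command:
  commands:
    - [[0,0,-0.088,0.005,-0.0495,0,0],[0,0,-0.088,0.005,-0.05,0,0],[0,0,-0.088,0.005,-0.051,0,0],[0,0,-0.088,0.005,-0.0515,0,0],[0,0,-0.088,0.005,-0.052,0,0],[0,0,-0.088,0.005,-0.053,0,0],[0,0,-0.088,0.005,-0.0535,0,0],[0,0,-0.088,0.005,-0.054,0,0],[0,0,-0.088,0.005,-0.055,0,0],[0,0,-0.088,0.005,-0.0555,0,0],[0,0,-0.088,0.005,-0.056,0,0],[0,0,-0.088,0.005,-0.057,0,0],[0,0,0,0,0,0,0],[0,0,0,0,0,0,0]]

```text
time: 8.3
ee_pos: [0.5504, 0.344, 0.2889]
eef_rot: [0.962, 0.274, -0.001, 0.001]
ft_force: [1.0, -0.5, 0.2]
width: 0.0002
```

```bash
python3 - <<'E'
from h import *
from bench import *
s=read_state(); print(s["time"],s["ee_pos"],s["eef_rot"],s["ft_force"],s["joint_positions"])
print(delta(s,[.549,.347,.192]))
c=camera("wrist")
pickle.dump({"wrist":c},open("c4.pkl","wb"))
cv2.imwrite("pics/wrist4.png",cv2.resize(c["frame"][:,:,::-1],(800,600),interpolation=cv2.INTER_CUBIC))
print(proj(c,[.549,.347,.172])/.64)
E
```

```text
8.3 [0.55038349 0.34401664 0.2889399 ] [ 9.61695268e-01  2.74119102e-01 -7.34461402e-04  6.24075061e-04] [ 0.987677   -0.50044902  0.19723151] [-0.80405301  0.36684955  0.24027302  1.30824321 -0.08506648  1.47826695
 -0.01583851]
[ 0.00056747 -0.00334177  0.09693642]
[403.57732514 292.04873476]
```

View pics/wrist4.png

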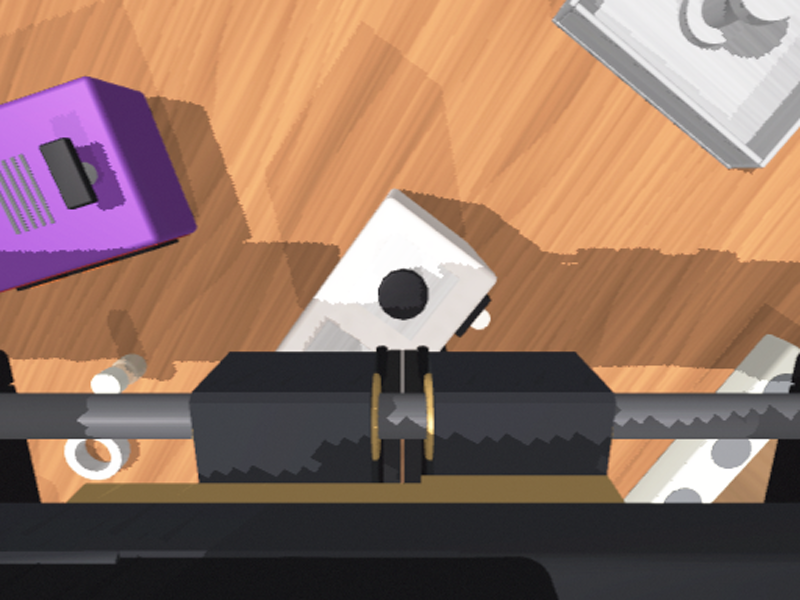

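The purge key is at (403,294) and its projection fell at (404,292), so they agree within about 1 mm. Descending.

>>> arm_command:
  commands:
    - [[0,0,0,0.0005,-0.003,0.03,0],[0,0,0,0,0,0.04,0],[0,0,0,0,0,0.02,0],[0,0,0,0,0,0.008,0],[0,0,0,0,0,0,0]]

```text
time: 8.98
ee_pos: [0.5497, 0.3467, 0.1922]
eef_rot: [0.962, 0.274, -0.0, 0.0]
ft_force: [1.1, 1.1, 0.9]
width: 0.0004
```

```bash
python3 - <<'E'
from h import *
from bench import *
s=read_state(); print(s["ee_pos"],s["ft_force"],s["torque"])
d={}
for n in ["scene","side"]:
    c=camera(n); d[n]=c
a=[]
for n,(u,v) in [("scene",(335,260)),("side",(195,285))]:
    a.append(cv2.resize(d[n]["frame"][v-30:v+30,u-40:u+40,::-1],(400,300),interpolation=cv2.INTER_CUBIC))
cv2.imwrite("pics/p5.png",np.hstack(a))
E
```

```text
[0.54972664 0.34665931 0.19220585] [1.05212836 1.10963346 0.91280858] [-0.03425879  0.036015    0.03009669]
```

View pics/p5.png

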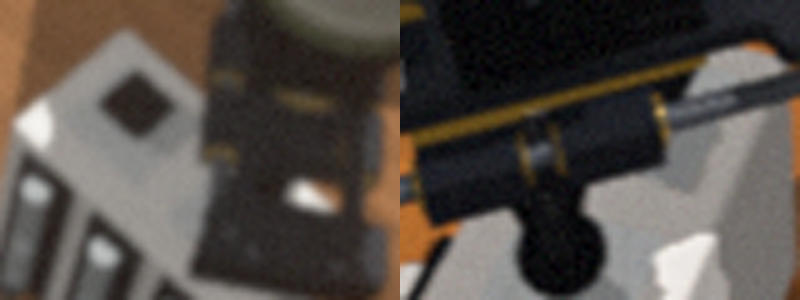

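>>> arm_command:
  commands:
    - [[0,0,0,0,0,0.008,0],[0,0,0,0,0,0.003,0],[0,0,0,0,0,0.003,0],[0,0,0,0,0,0,0]]

```text
time: 9.57
ee_pos: [0.5492, 0.3476, 0.1781]
eef_rot: [0.962, 0.274, -0.0, -0.0]
ft_force: [-1.6, -0.6, 2.7]
width: 0.0006
```

>>> arm_command:
  commands:
    - [[0,0,0,0,0,0.002,0],[0,0,0,0,0,0.002,0],[0,0,0,0,0,0.002,0],[0,0,0,0,0,0,0]]

```text
time: 10.07
ee_pos: [0.5493, 0.3476, 0.1719]
eef_rot: [0.962, 0.274, 0.0, -0.0]
ft_force: [-1.1, -0.4, 2.9]
width: 0.0005
```

>>> arm_command:
  commands:
    - [[0,0,0,0,0,0.002,0],[0,0,0,0,0,0,0]]

```text
time: 10.32
ee_pos: [0.5493, 0.3476, 0.1701]
eef_rot: [0.962, 0.274, 0.0, -0.0]
ft_force: [-1.0, -0.6, 4.8]
width: 0.0002
```

>>> arm_command:
  commands:
    - [[0,0,0,0,0,0.002,0],[0,0,0,0,0,0,0]]

```text
time: 10.58
ee_pos: [0.5493, 0.3477, 0.1685]
eef_rot: [0.962, 0.274, 0.0, -0.0]
ft_force: [-2.3, -1.1, 6.1]
width: 0.0006
```

>>> arm_command:
  commands:
    - [[0,0,0,0,0,0.001,0],[0,0,0,0,0,0,0]]

```text
time: 10.82
ee_pos: [0.5494, 0.3477, 0.1678]
eef_rot: [0.962, 0.274, 0.0, -0.0]
ft_force: [-3.1, -0.9, 7.6]
width: 0.0007
```

>>> arm_command:
  commands:
    - [[0,0,0,0,0,-0.004,0],[0,0,0,0,0,-0.008,0],[0,0,0,0,0,-0.012,0],[0,0,0,0,0,-0.03,0],[0,0,0,0,0,-0.04,0],[0,0,0,0,0,-0.02,0],[0,0,0,0,0,0,0]]

```text
time: 11.7
ee_pos: [0.5499, 0.3478, 0.2831]
eef_rot: [0.962, 0.274, 0.002, -0.001]
ft_force: [-0.1, 0.2, -0.3]
width: 0.0005
```

>>> arm_command:
  commands:
    - [[0,0,0.082,-0.006,0.053,0,0],[0,0,0.082,-0.006,0.053,0,0],[0,0,0.082,-0.006,0.053,0,0],[0,0,0.082,-0.006,0.052,0,0],[0,0,0.082,-0.006,0.052,0,0],[0,0,0.082,-0.006,0.052,0,0],[0,0,0,0,0,0,0],[0,0,0,0,0,0,0]]

```text
time: 12.7
ee_pos: [0.623, 0.0432, 0.28]
eef_rot: [0.999, 0.032, -0.001, -0.0]
ft_force: [-0.0, 0.3, -0.5]
width: 0.001
```

```bash
python3 - <<'E'
from h import *
from bench import *
s=read_state(); print(s["time"],s["ee_pos"],s["eef_rot"],s["ft_force"],s["joint_positions"])
print(delta(s,[.6278,.045,.192]))
d={n:camera(n) for n in ["scene","side","wrist"]}
pickle.dump(d,open("c6.pkl","wb")); c=d["wrist"]
for n in d: cv2.imwrite(f"pics/{n}6.png",cv2.resize(d[n]["frame"][:,:,::-1],(800,600),interpolation=cv2.INTER_CUBIC))
print(proj(c,[.6278,.045,.107])/.64)
c0=pickle.load(open("c0.pkl","rb"))
rows=[]
for D in (c0,d):
  a=[]
  for n,(u,v) in [("scene",(335,266)),("side",(195,290))]:
    a.append(cv2.resize(D[n]["frame"][v-30:v+30,u-40:u+40,::-1],(400,300),interpolation=cv2.INTER_CUBIC))
  rows.append(np.hstack(a))
cv2.imwrite("pics/p6.png",np.vstack(rows))
E
```

```text
12.7 [0.62300775 0.04321292 0.28002153] [ 9.99474386e-01  3.24099326e-02 -7.02827649e-04 -2.31861466e-04] [-0.03719472  0.33096436 -0.49586027] [-0.48281497  0.3238411   0.44479702  1.40632896 -0.13897759  1.44368954
  0.02435338]
[ 0.0050203  -0.00142805  0.08801538]
[409.81008711 276.03846956]
```

View pics/wrist6.png

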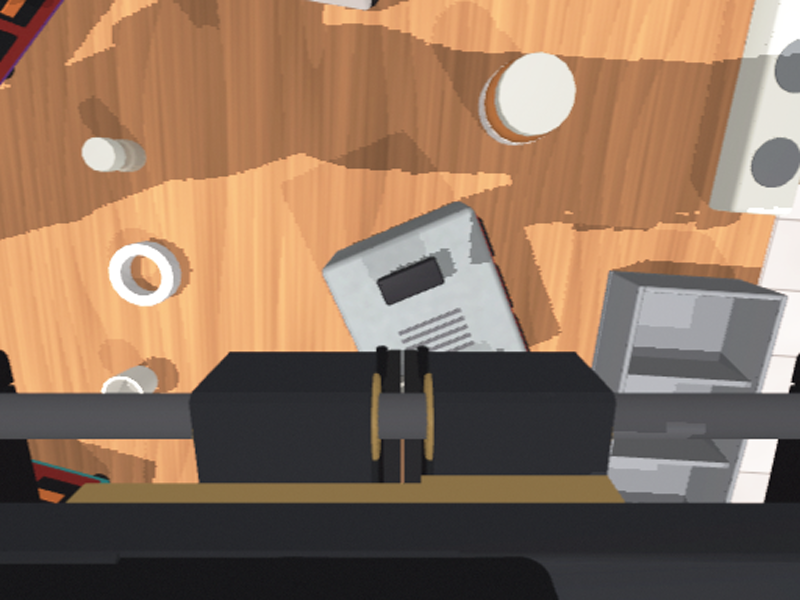

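View pics/p6.png

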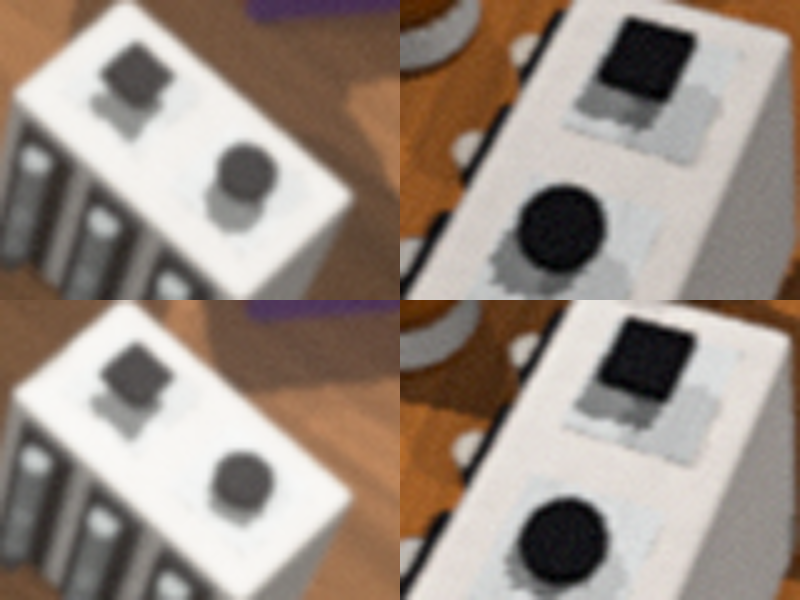

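>>> arm_command:
  commands:
    - [[0,0,-0.175,0.005,-0.0005,0.02,0],[0,0,-0.175,0,0,0.03,0],[0,0,0,0,0,0.04,0],[0,0,0,0,0,0.035,0],[0,0,0,0,0,0.02,0],[0,0,0,0,0,0.006,0],[0,0,0,0,0,0,0]]

```text
time: 13.72
ee_pos: [0.6288, 0.0436, 0.1308]
eef_rot: [0.979, 0.206, 0.0, -0.0]
ft_force: [1.0, 0.4, 1.0]
width: 0.0002
```

```bash
python3 - <<'E'
from h import *
from bench import *
s=read_state(); print(s["ee_pos"],s["ft_force"],s["torque"])
d={}
for n in ["scene","side"]:
    c=camera(n); d[n]=c
a=[]
for n,(u,v) in [("scene",(225,225)),("side",(205,200))]:
    a.append(cv2.resize(d[n]["frame"][v-30:v+30,u-40:u+40,::-1],(400,300),interpolation=cv2.INTER_CUBIC))
cv2.imwrite("pics/p7.png",np.hstack(a))
E
```

```text
[0.62876566 0.04361244 0.13075198] [1.03947452 0.35474263 1.04240683] [-0.11972557  0.0380199   0.00957377]
```

View pics/p7.png

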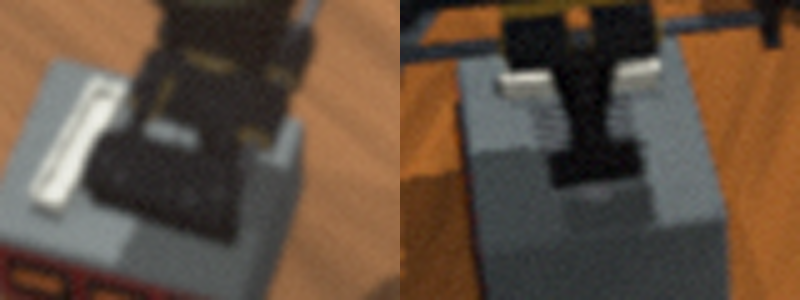

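>>> arm_command:
  commands:
    - [[0,0,0,0,0,0.009,0],[0,0,0,0,0,0.004,0],[0,0,0,0,0,0.003,0],[0,0,0,0,0,0.002,0],[0,0,0,0,0,0,0]]

```text
time: 14.45
ee_pos: [0.6283, 0.0434, 0.1121]
eef_rot: [0.979, 0.206, -0.0, -0.0]
ft_force: [-1.2, -0.1, 2.6]
width: 0.0005
```

>>> arm_command:
  commands:
    - [[0,0,0,0,0,0.002,0],[0,0,0,0,0,0.002,0],[0,0,0,0,0,0.002,0],[0,0,0,0,0,0,0]]

```text
time: 14.95
ee_pos: [0.6284, 0.0434, 0.106]
eef_rot: [0.979, 0.206, 0.0, -0.0]
ft_force: [-1.1, -0.4, 2.7]
width: 0.0003
```

>>> arm_command:
  commands:
    - [[0,0,0,0,0,0.002,0],[0,0,0,0,0,0,0]]

```text
time: 15.2
ee_pos: [0.6285, 0.0433, 0.1042]
eef_rot: [0.979, 0.206, 0.0, -0.0]
ft_force: [-0.5, 0.6, 5.4]
width: 0.0007
```

>>> arm_command:
  commands:
    - [[0,0,0,0,0,0.0015,0],[0,0,0,0,0,0,0]]

```text
time: 15.45
ee_pos: [0.6285, 0.0433, 0.103]
eef_rot: [0.979, 0.206, 0.0, -0.0]
ft_force: [-2.5, -0.1, 8.3]
width: 0.0007
```

>>> arm_command:
  commands:
    - [[0,0,0,0,0,-0.004,0],[0,0,0,0,0,-0.008,0],[0,0,0,0,0,-0.012,0],[0,0,0,0,0,-0.03,0],[0,0,0,0,0,-0.05,0],[0,0,0,0,0,-0.05,0],[0,0,0,0,0,-0.04,0],[0,0,0,0,0,0,0],[0,0,0,0,0,0,0]]

```text
time: 16.58
ee_pos: [0.6281, 0.0433, 0.2962]
eef_rot: [0.979, 0.206, -0.0, -0.0]
ft_force: [0.2, 0.1, -0.6]
width: 0.0002
```

```bash
python3 - <<'E'
from h import *
from bench import *
s=read_state(); print(s["ee_pos"],s["ft_force"],s["time"])
d={n:camera(n) for n in ["scene","side","wrist"]}
pickle.dump(d,open("c8.pkl","wb"))
for n in d: cv2.imwrite(f"pics/{n}8.png",cv2.resize(d[n]["frame"][:,:,::-1],(800,600),interpolation=cv2.INTER_CUBIC))
c0=pickle.load(open("c0.pkl","rb"))
rows=[]
for D in (c0,d):
  a=[]
  for n,(u,v) in [("scene",(215,235)),("side",(200,205))]:
    a.append(cv2.resize(D[n]["frame"][v-30:v+30,u-40:u+40,::-1],(400,300),interpolation=cv2.INTER_CUBIC))
  rows.append(np.hstack(a))
cv2.imwrite("pics/p8.png",np.vstack(rows))
E
```

```text
[0.62807984 0.04330512 0.29622928] [ 0.1772633   0.06513895 -0.56803836] 16.575
```

View pics/p8.png

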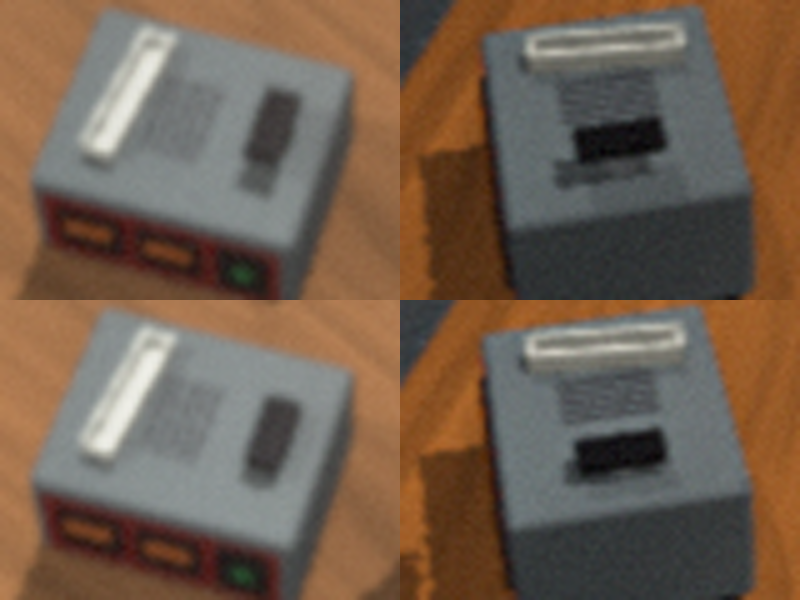

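View pics/side8.png

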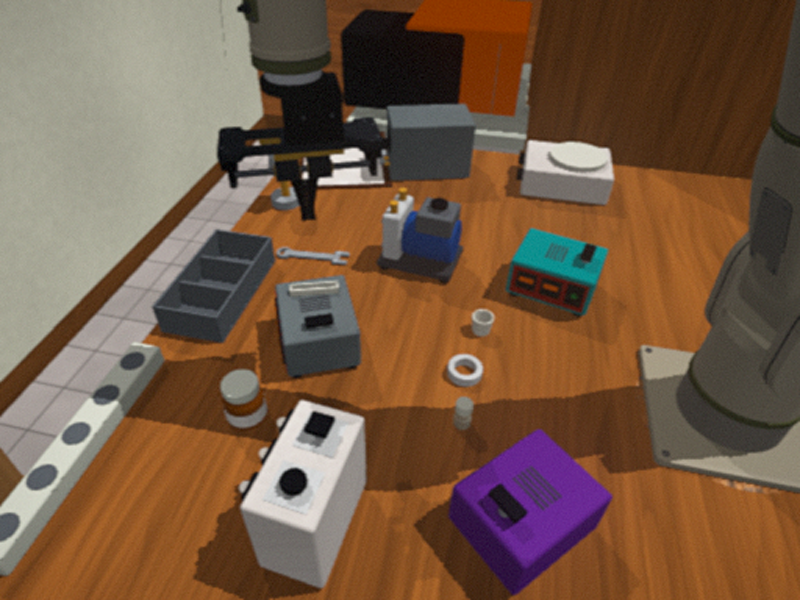

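The bar key now sits lower, at about (620,450) in the crop against (620,440) before. The case, the boat and all the small things are where they were. Handing in.

```bash
python3 -c "
from bench import *
print(close_job()); print(read_state()['time'])"
```

```text
the job is handed in; nothing more can be done
None
the job is handed in; nothing more can be done
```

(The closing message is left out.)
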